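Line up the busts against the stop rail

ROBOT

A 7-joint arm with a two-finger parallel gripper is mounted at the origin on the work surface. World frame = base frame: x ahead of the robot, y to its left, z up, the work surface at z = 0. Lengths are in m, angles in rad, forces in N, time in s.
With the tool pointing down it reaches from about 0.425 to 0.925 m from the base axis. Payload 6.8 kg.
Tool frame: the origin (TCP) lies between the finger pads; the fingertips stand 14 mm ahead of it and the grasp point (between the pads) lies 5 mm behind it; z points along the fingers, y is the direction in which the jaws open and shut (so a half turn about z gives the same grasp; the last joint's range is limited). The gripper opens to 85 mm and grips with 20 to 120 N. Pads are 22 mm wide; open, the fingers measure 114 mm over their backs; the gripper's body (76 mm by 85 mm) begins 54 mm behind the grasp point. The pads swing forward as they close: fully open they stand 13 mm farther back than shut.
Start: joints at [-1.391, 0.477, 0.022, 1.555, -0.011, 1.109, -0.083], TCP at [0.192, 0.647, 0.245] pointing down, gripper open.
Joint ranges: [-2.96, 2.96], [-0.34, 2.1], [-1.41, 1.46], [0.24, 2.44], [-1.37, 4.51], [0.17, 1.92], [-2.96, 2.96]. Speed limits (rad/s): [2.39, 2.39, 3.14, 3.14, 3.14, 3.14, 3.14].

INTERFACE

Orientations are given as a unit quaternion [w, x, y, z].
In Python, from station import monitor, optics, r gives the robot as it stands. The module is installed in compiled form; this text tells all that it offers.
- The arm moves only by the tool step_arm, never from a script. Its argument "rows" is text: rows parted by semicolons, each of 7 numbers parted by spaces: the shift along the tool's x, y, z in m, then the turn, a rotation vector about the tool's x, y, z in rad, then the finger opening in m, from 0 to 0.0854. A call has 1 to 12 rows; each row shifts and turns the commanded pose from where the row before left it, along the tool's axes as they then stand; what a row does not reach is not made up. A row lasts 1/8 s, in which the tool goes at most 62.5 mm and 10.7 degrees, less where a joint would pass 70% of its speed; a pose out of reach is approached as far as the arm can. A call is refused whole if a number of a shift passes 0.0625 or a number of a turn 0.188, either way. A call with a gripper value outside its range is refused whole. The fingers move at their own pace and stop on an object; the grip force is fixed at half the most. Time passes only in rows, so rows that do not move let the fingers close. It gives the time, the measured TCP pose, the force and the opening at its end, in the units of the state.
- monitor.state(): the state, without advancing time (a new reading comes with each control period).
- optics.grab_frame(name): name is "side" or "top"; returns (picture, depth): 420x560x3 uint8, red, green, blue; 420x560 float32, m along the optical axis (not along the pixel's ray), 0 where there is no reading.
- optics.camera_params(name): a dict with "camera_matrix" (3x3 intrinsics, pixels), "k1" (the pictures are not rectified: a ray, as slopes to the right and down, at radius r is drawn at 1 + k1 r^2 times it, then the intrinsics apply), "world_from_camera" (4x4, takes a point from camera to world coordinates). Camera axes: x right, y down, z forward; pixel columns grow to the right and rows downward; lengths in m; the calibration is good to about 2 mm. A picture is of the moment at which its call begins. camera_params takes no time and is no camera call.
- r.sign_off(): hands the job in, once; it reports no verdict.
The state is a dict: "time_s": time; "joints": joint angles; "dq": joint speeds; "joint_efforts": joint torques, N m; "tool_pos": TCP position; "tool_rot": TCP orientation; "force": force on the tool from outside, world axes, zero at the start; "moment": the same for the moment, N m; "gripper_width": finger opening in m.
Only numpy, scipy, OpenCV 4.12 (cv2) and the standard library are available. Lean on these libraries where they do the work, as an engineer would, in place of code of your own. Each camera call takes 0.05 s, during which the arm holds its last target.

TASK

Push the blue bust and the orange bust along the table until the back of each base is flush against the wooden stop rail and centred on the dot of its own colour. Push on the wooden bases only: the clay is still soft, so do not touch the heads, and do not lift or tip the busts. Leave the plain bust and everything else on the table where it is.

Things in the scene. Friction and masses are not known exactly. Their poses are not given: they have to be found in the camera images.
- rail: the stop rail: a straight pale wooden bar fixed to the table, 30 mm thick (its x), 520 mm long (its y), 45 mm high. Origin: centre of its underside; +x points away from the robot side, so the stop face is the plane x = -15 mm in its frame
- dot_blue: the blue dot, 26 mm across, flat on the middle line of the rail's top, 150 mm left or right of its middle (give or take 10 mm; the two colours may be either way round). Origin: its centre at the rail's top; axes as the rail's
- dot_orange: the orange dot, 26 mm across, flat on the middle line of the rail's top, 150 mm left or right of its middle (give or take 10 mm; the two colours may be either way round). Origin: its centre at the rail's top; axes as the rail's
- blue_bust: a clay head with a terracotta beard on a wooden base painted blue, 110 mm deep (x), 90 wide (y), 30 high; 0.3 to 0.65 kg, slides with 2 to 6 N. Origin: centre of the base's underside; +x points out of its back (the face for the rail), z up. The head stands 20 mm behind the base's middle and looks to -x. Starts with the back 70 to 110 mm short of the rail, up to 30 mm beside its dot, up to 0.3 rad askew
- blue_bust_head: the clay head and shoulders on the blue base, not to be touched: 98 mm tall at most, shoulders 68 mm and head 52 mm across, standing on the base (from 30 mm to 128 mm above the table), its front some 40 mm behind the base's front face. Origin: centre of its foot, on top of the base
- blue_bust_back (a point): middle of the back face of the blue base, 55 mm behind its origin and 15 mm up
- orange_bust: a clay head in a white scarf on a wooden base painted orange, 110 mm deep (x), 90 wide (y), 30 high; 0.3 to 0.65 kg, slides with 2 to 6 N. Origin: centre of the base's underside; +x points out of its back (the face for the rail), z up. The head stands 20 mm behind the base's middle and looks to -x. Starts with the back 70 to 110 mm short of the rail, up to 30 mm beside its dot, up to 0.3 rad askew
- orange_bust_head: the clay head and shoulders on the orange base, not to be touched: 98 mm tall at most, shoulders 68 mm and head 52 mm across, standing on the base (from 30 mm to 128 mm above the table), its front some 40 mm behind the base's front face. Origin: centre of its foot, on top of the base
- orange_bust_back (a point): middle of the back face of the orange base, 55 mm behind its origin and 15 mm up
- plain_bust: bystander: a bald clay bust on a natural wood base of the same size (110 x 90 x 30 mm, 0.45 kg), standing already lined up against the middle of the rail, between the two dots; loose. Origin: centre of underside
- glaze_jar: bystander: a small capped green jar, 44 mm across, 55 mm tall, standing in front of the plain bust, between the two busts to be pushed; loose. Origin: centre of underside
- cup: bystander: a white cup, 72 mm across, 80 mm tall, behind the rail; loose. Origin: centre of underside
- bowl: bystander: a blue bowl, 110 mm across, 45 mm tall, at the right of the table; loose. Origin: centre of underside
- water: bystander: a clear bottle, 66 mm across, 190 mm tall, at the left of the table; loose. Origin: centre of underside
- spatula: bystander: a spatula lying at the right of the table; loose. Origin: on its underside, about the middle of its length
- stilt: bystander: a waisted terracotta kiln prop, 60 mm across, 50 mm tall, at the left of the table; loose. Origin: centre of underside
Mind the look-alikes: they are no part of the job. Leave any green look-alike of the orange_bust alone. What is shaped like the blue_bust but pink is not meant.

How it is judged:
By the outcome, as a careful person would: the job done as asked, in the order asked, and still so for the second after the job is handed in, with the robot touching nothing.
It also fails if it takes over 67 s, if anything falls off the work surface, if the arm or the gripper's body presses on something with over 40 N, if the wrist force passes 120 N, or if a joint passes its speed limit or range.

## Working session

There is one attempt and no reset: what is moved stays moved. The work goes in short steps, Python scripts to look and compute and a tool call to move; the robot and the scene stay as the last step left them, time stands still between calls to the robot, and variables do not carry over. Pictures are saved under pics/ and viewed, and the job is handed in when it is done.

Besides the shell and the picture viewer there is one more tool, called after "Request:" in YAML: its name, and indented under it one key for each argument. step_arm: Moves the arm, as the interface text tells. Its arguments: {"type":"object","properties":{"rows":{"type":"string"}},"required":["rows"]}

```bash
mkdir -p pics
python3 - <<'E'
from station import monitor, optics, r
import cv2,numpy as np
print(monitor.state())
for n in("side","top"):
    p,d=optics.grab_frame(n); np.savez(f"{n}0.npz",p=p,d=d)
    cv2.imwrite(f"pics/{n}0.png",p[:,:,::-1]); c=optics.camera_params(n)
    print(n,c)
E
```

```text
{'time_s': 0.0, 'joints': array([-1.39102739,  0.47781084,  0.02233314,  1.55649115, -0.01150404,
        1.10931134, -0.08311958]), 'dq': array([-0.0007363 ,  0.00251899, -0.00138626, -0.00086516,  0.0012064 ,
       -0.00053268,  0.0009825 ]), 'joint_efforts': array([-3.84055802e-04, -5.96436954e+01,  1.60756007e+00, -2.81199986e+01,
        1.24858349e-02,  9.02235130e-03, -1.86666426e-05]), 'tool_pos': array([0.19148058, 0.64665356, 0.24430162]), 'tool_rot': array([-6.84646677e-05,  1.43435131e-01,  9.89659269e-01, -9.43832649e-04]), 'force': array([-0.14085343, -0.40720768,  0.29201846]), 'moment': array([-0.00930541,  0.04236909,  0.02687839]), 'gripper_width': 0.08524153698893457}
side {'camera_matrix': array([[401.70963249,   0.        , 271.504036  ],
       [  0.        , 401.70963249, 212.17804312],
       [  0.        ,   0.        ,   1.        ]]), 'k1': -0.01877728722952388, 'world_from_camera': array([[-0.99807237, -0.04372041,  0.04404621,  0.50596586],
       [-0.06051895,  0.52843222, -0.84681571,  1.00920335],
       [ 0.01374769, -0.847849  , -0.53005951,  0.67901826],
       [ 0.        ,  0.        ,  0.        ,  1.        ]])}
top {'camera_matrix': array([[527.22134491,   0.        , 280.19083312],
       [  0.        , 527.22134491, 212.38095441],
       [  0.        ,   0.        ,   1.        ]]), 'k1': -0.17631494457001268, 'world_from_camera': array([[-0.01541191, -0.98804648,  0.15338394,  0.32168878],
       [-0.99988007,  0.01499572, -0.00387   ,  0.05982472],
       [ 0.00152364, -0.15342519, -0.98815909,  1.45011249],
       [ 0.        ,  0.        ,  0.        ,  1.        ]])}
```

View pics/side0.png

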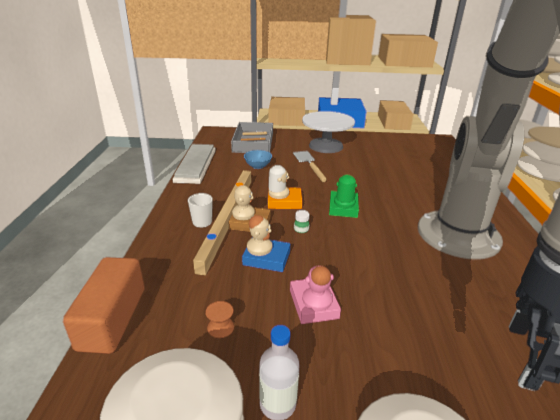

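View pics/top0.png

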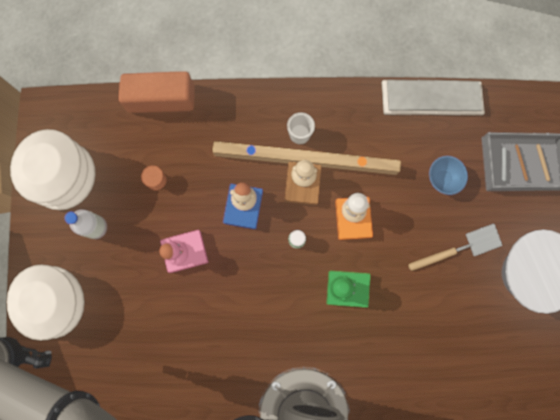

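Run:
```python
import cv2,numpy as np
t=np.load("top0.npz")['p'][:,:,::-1]; s=np.load("side0.npz")['p'][:,:,::-1]
cv2.imwrite("pics/tc.png",cv2.resize(t[130:260,205:405],None,fx=4,fy=4,interpolation=cv2.INTER_CUBIC))
cv2.imwrite("pics/sc.png",cv2.resize(s[145:275,180:360],None,fx=4,fy=4,interpolation=cv2.INTER_CUBIC))
```

```text
(no output)
```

View pics/tc.png

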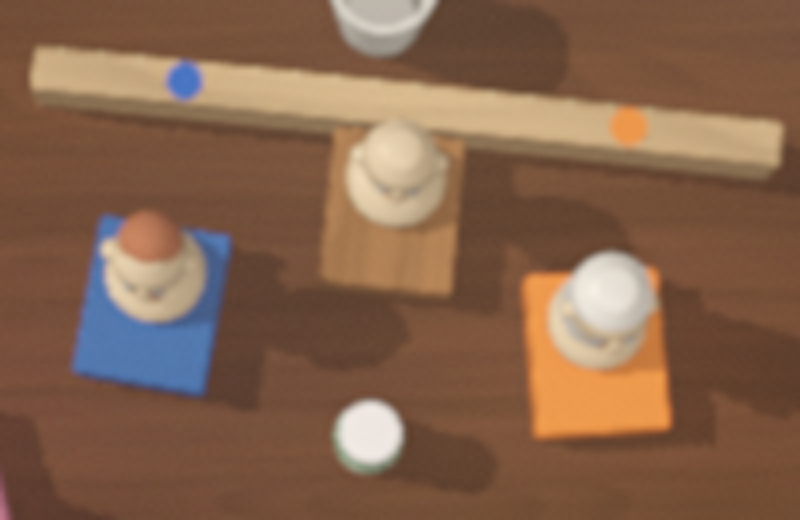

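View pics/sc.png

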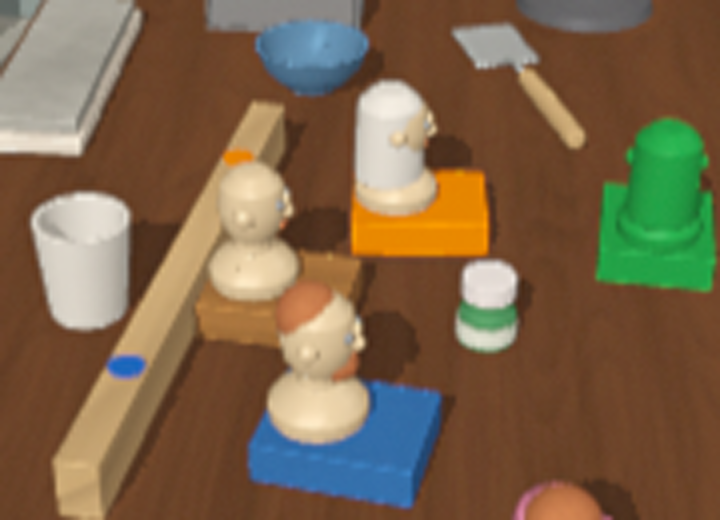

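```bash
cat > h.py <<'E'
import cv2,numpy as np
from station import monitor, optics, r
def cast(name,px,z):
    c=optics.camera_params(name);px=np.asarray(px,float).reshape(-1,1,2)
    u=cv2.undistortPoints(px,c["camera_matrix"],np.array([c["k1"],0,0,0.])).reshape(-1,2)
    T=c["world_from_camera"];d=np.c_[u,np.ones(len(u))]@T[:3,:3].T;o=T[:3,3]
    return (o+d*((z-o[2])/d[:,2])[:,None])[:,:2]
def big(m,minA=15):
    n,l,st,ce=cv2.connectedComponentsWithStats(m.astype(np.uint8))
    o=[(st[i,4],ce[i],l==i) for i in range(1,n) if st[i,4]>=minA]
    return sorted(o,key=lambda x:-x[0])
def masks(p):
    h=cv2.cvtColor(p,cv2.COLOR_RGB2HSV);H,S,V=[h[:,:,i].astype(int) for i in range(3)]
    return {'blue':(H>100)&(H<118)&(S>150)&(V>90),'orange':(H>8)&(H<17)&(S>180)&(V>190)}
E
cat > meas.py <<'E'
from h import *
def run(p,roi=(130,270,205,405)):
    y0,y1,x0,x1=roi;R={}
    F=4
    up=cv2.resize(p[y0:y1,x0:x1],None,fx=F,fy=F,interpolation=cv2.INTER_CUBIC)
    tofull=lambda q:(np.asarray(q,float)+.5)/F-.5+[x0,y0]
    # rail
    for c,m in masks(up).items():
        comps=big(m,150)
        base=comps[0]; dots=[k for k in comps[1:] if k[1][1]<190]
        print(c,[(k[0],tofull(k[1]).round(1)) for k in comps])
        dot=cast("top",tofull(dots[0][1]),.045)[0]
        pts=np.argwhere(base[2])[:,::-1]
        hull=cv2.convexHull(pts.astype(np.int32)).reshape(-1,2)
        w=cast("top",tofull(hull),.03)
        rect=cv2.minAreaRect((w*1000).astype(np.float32))
        ap=cv2.boxPoints(rect)
        print(' dot',(dot*1000).round(1),'rect',rect); print(ap.round(1).tolist())
        R[c]=(dot,rect)
    return R,up
if __name__=="__main__":
    p,d=optics.grab_frame("top");run(p)
E
python3 - <<'E'
from meas import *
p=np.load("top0.npz")['p'];run(p)
# rail: pale mask
h=cv2.cvtColor(p,cv2.COLOR_RGB2HSV)
for cx in (225,235,265,275,330,345,375,390): print(cx,[tuple(h[y,cx]) for y in range(140,180,2)][:20])
E
```

```text
blue [(np.int32(414), array([250.6, 149.8]))]Traceback (most recent call last):
  File "<stdin>", line 2, in <module>
  File "meas.py", line 12, in run
    dot=cast("top",tofull(dots[0][1]),.045)[0]
                          ~~~~^^^
IndexError: list index out of range
```

Run:
```python
from h import *
p=np.load("top0.npz")['p']
h=cv2.cvtColor(p,cv2.COLOR_RGB2HSV)
for q in ((215,235),(222,240),(226,260),(150,251),(222,354),(235,350),(235,365),(161,362)): print(q,h[q],p[q])
for cx in (225,275,330,390): print(cx,[h[y,cx].tolist() for y in range(142,178,2)])
```

```text
(215, 235) [108 134 175] [ 83 121 175]
(222, 240) [107 134 173] [ 82 120 173]
(226, 260) [ 10 118  93] [93 64 50]
(150, 251) [109 153 193] [ 77 119 193]
(222, 354) [ 13 129 209] [209 150 103]
(235, 350) [ 14 171 238] [238 155  78]
(235, 365) [ 14 172 237] [237 154  77]
(161, 362) [ 14 173 236] [236 151  76]
225 [[15, 110, 146], [17, 91, 198], [17, 92, 200], [17, 90, 201], [18, 90, 204], [17, 93, 198], [16, 100, 140], [16, 102, 133], [12, 133, 111], [11, 133, 125], [11, 128, 120], [11, 133, 121], [11, 129, 119], [11, 131, 115], [11, 136, 118], [11, 128, 118], [11, 126, 119], [11, 129, 119]]
275 [[12, 126, 121], [12, 127, 116], [12, 124, 130], [17, 90, 207], [18, 85, 212], [18, 87, 212], [17, 90, 207], [18, 90, 204], [17, 99, 163], [16, 98, 141], [14, 112, 114], [12, 130, 102], [12, 130, 122], [11, 125, 122], [11, 129, 123], [11, 133, 123], [11, 124, 121], [11, 129, 121]]
330 [[11, 122, 100], [12, 121, 101], [11, 121, 99], [11, 125, 102], [12, 128, 100], [14, 115, 131], [17, 90, 204], [18, 88, 212], [18, 88, 208], [17, 87, 213], [17, 89, 210], [17, 97, 165], [16, 102, 140], [13, 121, 114], [11, 124, 101], [11, 124, 99], [11, 126, 101], [12, 126, 103]]
390 [[11, 128, 118], [11, 131, 121], [11, 132, 122], [11, 132, 124], [12, 133, 125], [12, 132, 124], [11, 135, 125], [12, 134, 126], [13, 129, 130], [17, 97, 192], [18, 88, 208], [17, 90, 201], [17, 91, 196], [17, 91, 199], [17, 99, 167], [16, 102, 137], [14, 113, 115], [11, 130, 98]]
```

```bash
python3 - <<'E'
s=open('h.py').read()
s=s[:s.index("    return {'blue'")]+"    return {'blue':(H>102)&(H<114)&(S>85)&(V>120),'orange':(H>11)&(H<17)&(S>145)&(V>175)}\n"
open('h.py','w').write(s)
E
cat > meas.py <<'E'
from h import *
F=4
def edge(mask_pts): pass
def rail(p):
    h=cv2.cvtColor(p,cv2.COLOR_RGB2HSV).astype(int)
    pale=(h[:,:,0]>=14)&(h[:,:,0]<=20)&(h[:,:,1]<112)&(h[:,:,2]>120)
    V=h[:,:,2]; fr=[];bk=[]
    for x in list(range(220,240))+list(range(262,288))+list(range(322,350))+list(range(373,394)):
        yc=149+(x-220)*0.0963  # approx centre of top
        y0=int(round(yc))
        for y in range(y0,y0+9):
            if V[y,x]>=172>V[y+1,x]: fr.append((x,y+(V[y,x]-172)/(V[y,x]-V[y+1,x])));break
        for y in range(y0,y0-9,-1):
            if V[y,x]>=165>V[y-1,x]: bk.append((x,y-(V[y,x]-165)/(V[y,x]-V[y-1,x])));break
    f=cast("top",fr,.045);b=cast("top",bk,.045)
    L=[]
    for q in(f,b):
        k=np.polyfit(q[:,1],q[:,0],1)
        for _ in range(3):
            e=q[:,0]-np.polyval(k,q[:,1]);q=q[abs(e)<max(.0015,2*e.std())];k=np.polyfit(q[:,1],q[:,0],1)
        L.append(k)
    return L
def run(p,roi=(130,270,205,405)):
    y0,y1,x0,x1=roi;R={}
    up=cv2.resize(p[y0:y1,x0:x1],None,fx=F,fy=F,interpolation=cv2.INTER_CUBIC)
    tofull=lambda q:(np.asarray(q,float)+.5)/F-.5+[x0,y0]
    for c,m in masks(up).items():
        comps=big(m,150)
        base=comps[0]; dots=[k for k in comps if k[0]<1500 and tofull(k[1])[1]<170]
        print(c,[(k[0],tofull(k[1]).round(1)) for k in comps])
        pts=np.argwhere(base[2])[:,::-1]
        hull=cv2.convexHull(pts.astype(np.int32)).reshape(-1,2)
        w=cast("top",tofull(hull),.03)
        rect=cv2.minAreaRect((w*1000).astype(np.float32))
        print(' dot',[ (cast("top",tofull(k[1]),.045)[0]*1000).round(1) for k in dots])
        print(' rect',np.round(rect[0],1),np.round(rect[1],1),round(rect[2],2), cv2.boxPoints(rect).round(1).tolist())
if __name__=="__main__":
    p,d=optics.grab_frame("top");run(p)
E
python3 - <<'E'
from meas import *
p=np.load("top0.npz")['p'];run(p)
print("rail front,back x=k*y+c",rail(p))
h=cv2.cvtColor(p,cv2.COLOR_RGB2HSV)
E
```

```text
blue [(np.int32(11150), array([242.6, 213.4])), (np.int32(655), array([250.7, 149.8])), (np.int32(280), array([231.6, 186.3]))]
 dot [array([715.5, 133. ])]
 rect [561.7 156.7] [ 89.9 110.8] 79.56 [[499.0, 122.5], [608.0, 102.4000015258789], [624.2999877929688, 190.89999389648438], [515.2999877929688, 211.0]]
orange [(np.int32(12641), array([352.1, 224.4])), (np.int32(959), array([361.8, 160.9]))]
 dot [array([ 680.1, -172.7])]
 rect [ 525.1 -145.9] [113.4  95.2] 2.62 [[466.29998779296875, -101.0], [470.70001220703125, -196.0], [583.9000244140625, -190.89999389648438], [579.5999755859375, -95.80000305175781]]
rail front,back x=k*y+c [array([0.12025836, 0.68374592]), array([0.11964033, 0.71445565])]
```

Run:
```python
from h import *
p=np.load("top0.npz")['p'];h=cv2.cvtColor(p,cv2.COLOR_RGB2HSV).astype(int)
H,S,V=h[:,:,0],h[:,:,1],h[:,:,2]
m=(H>=165)&(H<=179)&(S>60)&(V>140); m[:, :150]=0;m[:,240:]=0
b=big(m)[0];print(b[:2]);pts=np.argwhere(b[2])[:,::-1]
w=cast("top",pts,.03)*1000;R=cv2.minAreaRect(w.astype(np.float32));print(R,cv2.boxPoints(R).round())
m=(H>45)&(H<85)&(S>120);b=big(m)[0];pts=np.argwhere(b[2])[:,::-1];print(b[1]);R=cv2.minAreaRect((cast("top",pts,.03)*1000).astype(np.float32));print(cv2.boxPoints(R).round())
print("jar",cast("top",[(297.5,238.5)],.055))
print("spat/bowl",cast("top",[(410,268),(448,176),(466,249)],.01))
```

```text
(np.int32(1290), array([185.28604651, 250.9744186 ]))
((440.4437255859375, 319.0271301269531), (95.51563262939453, 113.82014465332031), 14.31588363647461) [[380. 362.]
 [408. 252.]
 [501. 276.]
 [473. 386.]]
[347.83738474 288.91785415]
[[ 285. -174.]
 [ 369. -182.]
 [ 379.  -76.]
 [ 294.  -68.]]
jar [[0.46726248 0.00942079]]
spat/bowl [[ 0.38469603 -0.30112991]
 [ 0.6429407  -0.42591443]
 [ 0.43348294 -0.46487812]]
```

```bash
cat > plan.py <<'E'
from h import *
from scipy.spatial.transform import Rotation as Ro, Slerp
def pose(x,y,z,psi,tau=0.12):
    f=np.array([np.cos(psi),np.sin(psi),0]);u=np.array([0,0,1.])
    Z=f*np.sin(tau)-u*np.cos(tau);X=-f*np.cos(tau)-u*np.sin(tau)
    return np.array([x,y,z]),Ro.from_matrix(np.c_[X,np.cross(Z,X),Z])
def now():
    s=monitor.state();q=s["tool_rot"];return s["tool_pos"].copy(),Ro.from_quat(np.r_[q[1:],q[0]])
def plan(wps,start=None,g=.05,dp=4,da=3):
    """wps: list of ((pos,rot),nrows)"""
    P,R=start or now();rows=[]
    a=(P,R)
    for (tp,tr),n in wps:
        p0,r0=a;sl=Slerp([0,1],Ro.concatenate([r0,tr]))
        for k in range(1,n+1):
            tgt=p0+(tp-p0)*k/n;rt=sl(k/n)
            d=np.round(R.inv().apply(tgt-P),dp);w=np.round((R.inv()*rt).as_rotvec(),da)
            rows.append(np.r_[d,w]);P=P+R.apply(d);R=R*Ro.from_rotvec(w)
        a=(tp,tr)
    m=np.abs(rows).max(0);print("max",m.round(4),"n",len(rows))
    for i in range(0,len(rows),12):
        print("; ".join(" ".join(f"{v:.4g}" if abs(v)>1e-9 else "0" for v in q)+f" {g}" for q in rows[i:i+12]));print()
def st():
    s=monitor.state();print(round(s['time_s'],2),(s['tool_pos']*1000).round(1),'F',s['force'].round(1),'M',s['moment'].round(2),'w',round(s['gripper_width'],4))
E
python3 - <<'E'
from plan import *
psi=-.184;f=np.array([np.cos(psi),np.sin(psi)]);fm=np.array([.5071,.1668])
a=fm-.042*f
plan([(pose(*a,.25,psi,.12),12),(pose(*a,.08,psi),4),(pose(*a,.020,psi),4)],g=.05,dp=3)
E
```

```text
max [0.033 0.034 0.043 0.001 0.01  0.009] n 20
-0.033 -0.031 0 -0.001 -0.01 -0.009 0.05; -0.033 -0.032 -0.001 0 -0.01 -0.008 0.05; -0.032 -0.032 0.001 -0.001 -0.01 -0.009 0.05; -0.033 -0.032 0 -0.001 -0.01 -0.009 0.05; -0.032 -0.032 0.001 0 -0.01 -0.008 0.05; -0.031 -0.033 0.001 -0.001 -0.01 -0.009 0.05; -0.032 -0.033 0.002 -0.001 -0.01 -0.008 0.05; -0.031 -0.033 0.001 0 -0.01 -0.009 0.05; -0.031 -0.033 0.002 -0.001 -0.01 -0.009 0.05; -0.03 -0.034 0.002 -0.001 -0.01 -0.008 0.05; -0.03 -0.034 0.003 0 -0.01 -0.009 0.05; -0.03 -0.034 0.003 -0.001 -0.01 -0.009 0.05

0.005 0 0.042 0 0 0 0.05; 0.005 0 0.042 0 0 0 0.05; 0.005 0 0.042 0 0 0 0.05; 0.005 0 0.043 0 0 0 0.05; 0.002 0 0.014 0 0 0 0.05; 0.002 0 0.015 0 0 0 0.05; 0.002 0 0.015 0 0 0 0.05; 0.001 0 0.015 0 0 0 0.05
```

Candidates in the top view: for blue, the blue base at (243,207), the pink look-alike at (185,250) and the blue bowl at (448,176). For orange, the orange base at (354,218) and the green look-alike at (349,289). I choose the blue bust with the terracotta beard and the orange bust with the white scarf, and the close crop confirms both.

Request:
step_arm:
  rows: "-0.033 -0.031 0 -0.001 -0.01 -0.009 0.05; -0.033 -0.032 -0.001 0 -0.01 -0.008 0.05; -0.032 -0.032 0.001 -0.001 -0.01 -0.009 0.05; -0.033 -0.032 0 -0.001 -0.01 -0.009 0.05; -0.032 -0.032 0.001 0 -0.01 -0.008 0.05; -0.031 -0.033 0.001 -0.001 -0.01 -0.009 0.05; -0.032 -0.033 0.002 -0.001 -0.01 -0.008 0.05; -0.031 -0.033 0.001 0 -0.01 -0.009 0.05; -0.031 -0.033 0.002 -0.001 -0.01 -0.009 0.05; -0.03 -0.034 0.002 -0.001 -0.01 -0.008 0.05; -0.03 -0.034 0.003 0 -0.01 -0.009 0.05; -0.03 -0.034 0.003 -0.001 -0.01 -0.009 0.05"

```text
time_s: 1.6
tool_pos: [0.4661, 0.1738, 0.2498]
tool_rot: [0.06, 0.091, 0.994, -0.005]
force: [0.5, 0.2, -1.0]
gripper_width: 0.0498
```

Run:
```python
from plan import *
st();P,R=now();print(R.as_matrix().round(3))
psi=-.184;f=np.array([np.cos(psi),np.sin(psi)]);fm=np.array([.5071,.1668]);a=fm-.042*f
print(a)
```

```text
1.6 [466.1 173.8 249.8] F [ 0.5  0.2 -1. ] M [ 0.04  0.11 -0.02] w 0.0498
[[-0.976  0.182  0.118]
 [ 0.181  0.983 -0.02 ]
 [-0.12   0.002 -0.993]]
[0.46580897 0.17448447]
```

Request:
step_arm:
  rows: "0.005 0 0.042 0 0 0 0.05; 0.005 0 0.042 0 0 0 0.05; 0.005 0 0.042 0 0 0 0.05; 0.005 0 0.043 0 0 0 0.05; 0.002 0 0.014 0 0 0 0.05; 0.002 0 0.015 0 0 0 0.05; 0.002 0 0.015 0 0 0 0.05; 0.001 0 0.015 0 0 0 0.05; 0 0 0 0 0 0 0.05"

```text
time_s: 2.72
tool_pos: [0.466, 0.1753, 0.0196]
tool_rot: [0.059, 0.092, 0.994, -0.005]
force: [-0.4, -0.1, -0.3]
gripper_width: 0.0497
```

Run:
```python
from plan import *
st()
p,d=optics.grab_frame("side")
cv2.imwrite("pics/s1.png",cv2.resize(p[130:310,180:420,::-1],None,fx=3.3,fy=3.3,interpolation=cv2.INTER_CUBIC))
```

```text
2.73 [466.  175.3  19.6] F [-0.4 -0.1 -0.3] M [ 0.06  0.1  -0.03] w 0.0497
```

View pics/s1.png

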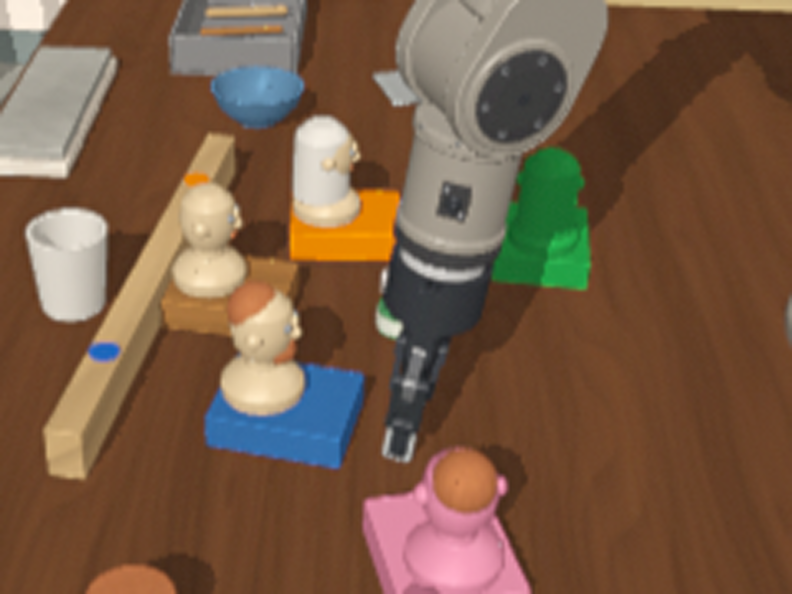

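The picture shows the closed-in fingers at about (397,445), standing clear in front of the blue base at (285,415). They are away from the jar and the pink look-alike.

Request:
step_arm:
  rows: "-0.0075 0 0.0009 0 0 0 0.05; -0.0075 0 0.0009 0 0 0 0.05; -0.005 0 0.0006 0 0 0 0.05; -0.003 0 0.0004 0 0 0 0.05; -0.002 0 0.0002 0 0 0 0.05; -0.002 0 0.0003 0 0 0 0.05; -0.002 0 0.0002 0 0 0 0.05"

```text
time_s: 3.65
tool_pos: [0.4951, 0.1703, 0.0204]
tool_rot: [0.06, 0.091, 0.994, -0.005]
force: [0.4, -0.6, -0.5]
gripper_width: 0.0501
```

Request:
step_arm:
  rows: "-0.002 0 0.0003 0 0 0 0.05; -0.002 0 0.0002 0 0 0 0.05"

```text
time_s: 3.9
tool_pos: [0.4977, 0.1695, 0.0201]
tool_rot: [0.059, 0.091, 0.994, -0.005]
force: [-4.9, 0.7, 3.5]
gripper_width: 0.0499
```

```bash
cat >> plan.py <<'E'
def mv(grip,b0,b1):
    """grip (x,y,psi) moved rigidly with bust b0->b1"""
    d=b1[2]-b0[2];c,s=np.cos(d),np.sin(d);v=np.array(grip[:2])-b0[:2]
    return np.r_[b1[0]+c*v[0]-s*v[1],b1[1]+s*v[0]+c*v[1],grip[2]+d]
N=np.array([.9929,-.1193]);T_=np.array([.1193,.9929]);RY=-.1197
E
python3 - <<'E'
from plan import *
b0=np.array([.5622,.1566,-.184]);F=np.array([.6460,.1413]);
b1=np.r_[F-.018*N,RY]
P,R=now()
g1=mv([P[0],P[1],-.184],b0,b1);print(g1)
plan([(pose(g1[0],g1[1],.020,g1[2]),20)])
E
```

```text
[ 0.56290954  0.15218713 -0.1197    ]
max [0.0034 0.0005 0.0004 0.001  0.001  0.004 ] n 20
-0.0033 -0.0003 0.0004 0 0 -0.003 0.05; -0.0034 -0.0002 0.0004 -0.001 0 -0.003 0.05; -0.0033 -0.0003 0.0004 0 0 -0.003 0.05; -0.0034 -0.0003 0.0004 0 0 -0.004 0.05; -0.0033 -0.0003 0.0004 -0.001 -0.001 -0.003 0.05; -0.0033 -0.0003 0.0004 0 0 -0.003 0.05; -0.0034 -0.0003 0.0004 0 0 -0.003 0.05; -0.0033 -0.0004 0.0004 -0.001 0 -0.003 0.05; -0.0033 -0.0003 0.0004 0 0 -0.003 0.05; -0.0034 -0.0004 0.0004 0 0 -0.004 0.05; -0.0033 -0.0003 0.0004 -0.001 0 -0.003 0.05; -0.0033 -0.0004 0.0004 0 0 -0.003 0.05

-0.0034 -0.0004 0.0004 0 -0.001 -0.003 0.05; -0.0033 -0.0004 0.0004 -0.001 0 -0.003 0.05; -0.0033 -0.0004 0.0004 0 0 -0.003 0.05; -0.0033 -0.0004 0.0004 0 0 -0.003 0.05; -0.0034 -0.0004 0.0004 -0.001 0 -0.004 0.05; -0.0033 -0.0005 0.0004 0 0 -0.003 0.05; -0.0033 -0.0004 0.0004 0 0 -0.003 0.05; -0.0033 -0.0005 0.0004 -0.001 0 -0.003 0.05
```

Request:
step_arm:
  rows: "-0.0033 -0.0003 0.0004 0 0 -0.003 0.05; -0.0034 -0.0002 0.0004 -0.001 0 -0.003 0.05; -0.0033 -0.0003 0.0004 0 0 -0.003 0.05; -0.0034 -0.0003 0.0004 0 0 -0.004 0.05; -0.0033 -0.0003 0.0004 -0.001 -0.001 -0.003 0.05; -0.0033 -0.0003 0.0004 0 0 -0.003 0.05; -0.0034 -0.0003 0.0004 0 0 -0.003 0.05; -0.0033 -0.0004 0.0004 -0.001 0 -0.003 0.05; -0.0033 -0.0003 0.0004 0 0 -0.003 0.05; -0.0034 -0.0004 0.0004 0 0 -0.004 0.05; -0.0033 -0.0003 0.0004 -0.001 0 -0.003 0.05; -0.0033 -0.0004 0.0004 0 0 -0.003 0.05"

```text
time_s: 5.4
tool_pos: [0.5384, 0.159, 0.0204]
tool_rot: [0.06, 0.072, 0.996, -0.004]
force: [-1.3, 0.5, -1.5]
gripper_width: 0.0499
```

Request:
step_arm:
  rows: "-0.0034 -0.0004 0.0004 0 -0.001 -0.003 0.05; -0.0033 -0.0004 0.0004 -0.001 0 -0.003 0.05; -0.0033 -0.0004 0.0004 0 0 -0.003 0.05; -0.0033 -0.0004 0.0004 0 0 -0.003 0.05; -0.0034 -0.0004 0.0004 -0.001 0 -0.004 0.05; -0.0033 -0.0005 0.0004 0 0 -0.003 0.05; -0.0033 -0.0004 0.0004 0 0 -0.003 0.05; -0.0033 -0.0005 0.0004 -0.001 0 -0.003 0.05"

```text
time_s: 6.4
tool_pos: [0.5645, 0.1521, 0.0205]
tool_rot: [0.061, 0.06, 0.996, -0.003]
force: [-0.7, 0.2, -1.3]
gripper_width: 0.0501
```

Run:
```python
from plan import *
import meas
st()
p,d=optics.grab_frame("top"); meas.run(p)
cv2.imwrite("pics/t2.png",cv2.resize(p[110:260,190:400,::-1],None,fx=3.8,fy=3.8,interpolation=cv2.INTER_CUBIC))
p,d=optics.grab_frame("side"); np.save("s2.npy",p)
cv2.imwrite("pics/s2.png",cv2.resize(p[130:310,180:420,::-1],None,fx=3.3,fy=3.3,interpolation=cv2.INTER_CUBIC))
```

```text
6.4 [564.5 152.1  20.5] F [-0.7  0.2 -1.3] M [0.04 0.52 0.02] w 0.0501
blue [(np.int32(3514), array([260. , 182.9])), (np.int32(657), array([250.6, 149.8])), (np.int32(305), array([233.3, 172.8])), (np.int32(219), array([235.3, 162.3]))]
 dot [array([715.5, 133.1]), array([680.8, 175.3])]
 rect [627.6 112.2] [ 27.2 110.1] 83.9 [[571.4000244140625, 104.5], [680.7999877929688, 92.80000305175781], [683.7000122070312, 119.9000015258789], [574.2999877929688, 131.60000610351562]]
orange [(np.int32(12009), array([352.4, 224. ])), (np.int32(955), array([361.8, 160.9]))]
 dot [array([ 680. , -172.6])]
 rect [ 525.7 -145.6] [112.9  94.2] 3.24 [[466.70001220703125, -101.80000305175781], [472.0, -195.8000030517578], [584.7000122070312, -189.39999389648438], [579.4000244140625, -95.4000015258789]]
```

View pics/t2.png

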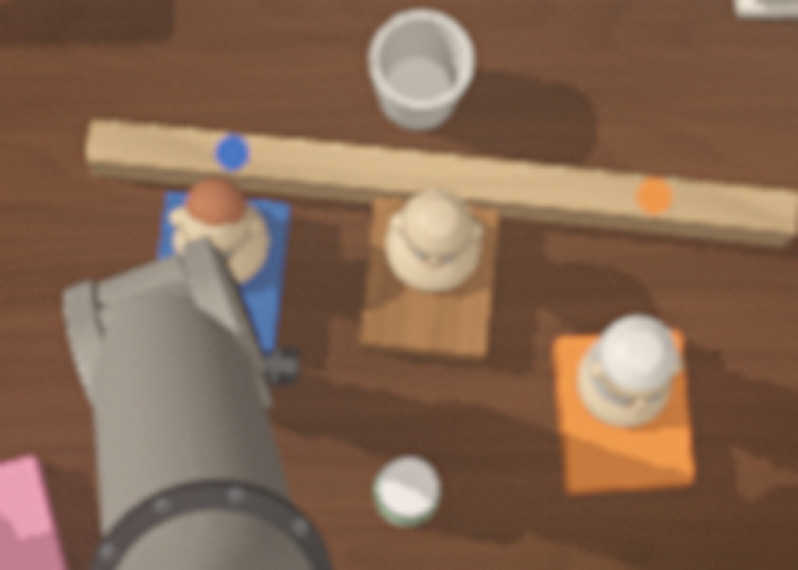

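View pics/s2.png

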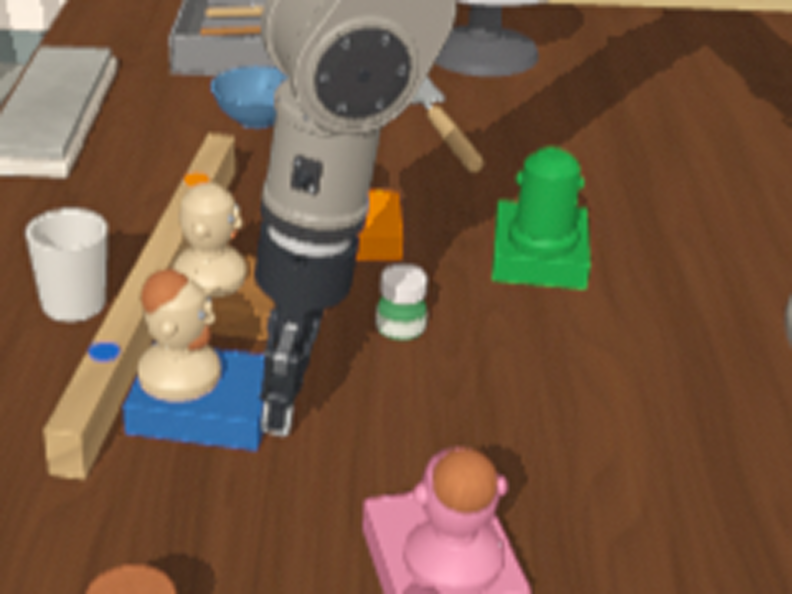

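```bash
cat > corn.py <<'E'
from plan import *
def corners(p,c,roi=(130,270,205,405),ymin=None,F=4):
    y0,y1,x0,x1=roi
    up=cv2.resize(p[y0:y1,x0:x1],None,fx=F,fy=F,interpolation=cv2.INTER_CUBIC)
    m=masks(up)[c];comps=big(m,60);pts=[]
    dot=None
    for a,ce,mm in comps:
        q=(np.argwhere(mm)[:,::-1]+.5)/F-.5+[x0,y0]
        w=cast("top",q,.045).mean(0)
        on=(w-np.array([.699,0]))@N - 0
        if abs(w[0]-.699-.12*w[1])<.007 and 400<a<1300: dot=w;continue
        pts.append(q)
    w=cast("top",np.vstack(pts),.03)
    rf=np.c_[w@N,w@T_]   # rail frame
    F0=.6837*N[0]        # stop face n-coordinate
    L=dot@T_
    print(c,'dot lat',(L*1000).round(1),'stop',round(F0*1000,1))
    # back edge as max n per lateral bin ; side edges as extreme lateral per n-bin
    rel=np.c_[rf[:,0]-F0,rf[:,1]-L]*1000
    for lo in range(-50,51,10):
        s=rel[(rel[:,1]>=lo)&(rel[:,1]<lo+10)]
        if len(s):print(' lat',lo,'n max %.1f min %.1f'%(s[:,0].max(),s[:,0].min()))
    for lo in range(-130,5,10):
        s=rel[(rel[:,0]>=lo)&(rel[:,0]<lo+10)]
        if len(s):print(' n',lo,'lat min %.1f max %.1f'%(s[:,1].min(),s[:,1].max()))
E
python3 - <<'E'
from corn import *
p,d=optics.grab_frame("top"); corners(p,'blue')
p=np.load("top0.npz")["p"];corners(p,'orange')
E
```

```text
blue dot lat 217.5 stop 678.8
 lat -50 n max -14.3 min -123.9
 lat -40 n max -13.3 min -123.4
 lat -30 n max -13.7 min -106.2
 lat -20 n max -77.0 min -86.8
 lat 30 n max -13.6 min -60.4
 lat 40 n max -14.0 min -61.5
 n -130 lat min -44.5 max -36.1
 n -120 lat min -45.0 max -32.2
 n -110 lat min -44.9 max -27.0
 n -100 lat min -45.1 max -21.7
 n -90 lat min -45.1 max -18.5
 n -80 lat min -44.0 max -18.3
 n -70 lat min -43.5 max 44.3
 n -60 lat min -43.8 max 44.6
 n -50 lat min -43.5 max 44.6
 n -40 lat min -43.5 max 44.4
 n -30 lat min -44.3 max 44.3
 n -20 lat min -43.7 max 44.4
orange dot lat -90.3 stop 678.8
 lat -50 n max -147.3 min -188.8
 lat -40 n max -82.7 min -189.8
 lat -30 n max -78.2 min -191.5
 lat -20 n max -139.8 min -193.9
 lat -10 n max -148.5 min -195.6
 lat 0 n max -153.0 min -197.3
 lat 10 n max -152.2 min -198.3
 lat 20 n max -147.7 min -200.7
 lat 30 n max -88.0 min -202.4
 lat 40 n max -88.9 min -202.7
 lat 50 n max -89.9 min -174.7
 n -130 lat min -35.5 max 58.6
 n -120 lat min -34.5 max 60.8
 n -110 lat min -32.6 max 62.4
 n -100 lat min -30.5 max 62.5
 n -90 lat min -31.0 max 50.8
 n -80 lat min -28.2 max -24.6
```

The top view shows the blue base parallel to the rail, centred on its dot within 1 mm and 14 mm short of it. I'll finish this push gently.

Request:
step_arm:
  rows: "-0.002 0 0.0003 0 0 0 0.05; -0.002 0 0.0002 0 0 0 0.05; -0.002 0 0.0003 0 0 0 0.05; -0.002 0 0.0002 0 0 0 0.05; -0.002 0 0.0002 0 0 0 0.05; -0.001 0 0.0001 0 0 0 0.05; -0.001 0 0.0001 0 0 0 0.05"

```text
time_s: 7.42
tool_pos: [0.5763, 0.1506, 0.0205]
tool_rot: [0.061, 0.06, 0.996, -0.003]
force: [-4.1, -0.2, 1.6]
gripper_width: 0.05
```

Request:
step_arm:
  rows: "-0.001 0 0.0001 0 0 0 0.05; -0.001 0 0.0001 0 0 0 0.05"

```text
time_s: 7.68
tool_pos: [0.5783, 0.1503, 0.0205]
tool_rot: [0.061, 0.06, 0.996, -0.003]
force: [-5.5, 1.9, 1.1]
gripper_width: 0.0501
```

Request:
step_arm:
  rows: "-0.001 0 0.0001 0 0 0 0.05; -0.001 0 0.0001 0 0 0 0.05"

```text
time_s: 7.92
tool_pos: [0.5785, 0.1504, 0.0204]
tool_rot: [0.059, 0.06, 0.996, -0.003]
force: [-9.1, 0.3, 7.8]
gripper_width: 0.05
```

Request:
step_arm:
  rows: "-0.001 0 0.0001 0 0 0 0.05"

```text
time_s: 8.05
tool_pos: [0.5785, 0.1503, 0.0203]
tool_rot: [0.058, 0.06, 0.997, -0.004]
force: [-13.3, 1.3, 10.1]
gripper_width: 0.0499
```

Request:
step_arm:
  rows: "-0.001 0 0.0001 0 0 0 0.05; 0 0 0 0 0 0 0.05"

```text
time_s: 8.3
tool_pos: [0.5786, 0.1504, 0.0201]
tool_rot: [0.058, 0.059, 0.997, -0.004]
force: [-13.4, 1.4, 10.9]
gripper_width: 0.05
```

Request:
step_arm:
  rows: "0.003 0 -0.0004 0 0 0 0.05; 0.004 0 -0.0005 0 0 0 0.05; 0.01 0 -0.0012 0 0 0 0.05; 0.02 0 -0.0024 0 0 0 0.05; 0 0 0 0 0 0 0.05"

```text
time_s: 8.93
tool_pos: [0.544, 0.1547, 0.0206]
tool_rot: [0.061, 0.059, 0.996, -0.003]
force: [0.7, -0.6, 0.1]
gripper_width: 0.0502
```

Run:
```python
from corn import *
st()
p,d=optics.grab_frame("top"); corners(p,'blue')
cv2.imwrite("pics/t3.png",cv2.resize(p[110:260,190:400,::-1],None,fx=3.8,fy=3.8,interpolation=cv2.INTER_CUBIC))
psi=.045
fm=np.array([(466.3+470.7)/2,(-101-196)/2])/1000
f=np.array([np.cos(psi),np.sin(psi)]);a=fm-.045*f;print("orange approach",fm,a)
P,R=now()
up=(P+[-.02,0,.18],R)
plan([(up,5),(pose(*a,.2,psi),11),(pose(*a,.08,psi),4),(pose(*a,.020,psi),5)],dp=3)
```

```text
8.93 [544.  154.7  20.6] F [ 0.7 -0.6  0.1] M [ 0.01  0.13 -0.02] w 0.0502
blue dot lat 217.0 stop 678.8
 lat -50 n max -2.0 min -111.3
 lat -40 n max -1.3 min -111.6
 lat -30 n max -1.4 min -112.1
 lat -20 n max -2.8 min -110.1
 lat -10 n max -68.0 min -96.3
 lat 0 n max -68.6 min -83.2
 lat 10 n max -64.7 min -72.3
 lat 20 n max -56.5 min -75.0
 lat 30 n max -1.4 min -85.9
 lat 40 n max -1.7 min -87.8
 n -120 lat min -42.1 max -18.6
 n -110 lat min -44.4 max -12.0
 n -100 lat min -44.8 max -4.6
 n -90 lat min -44.4 max 45.2
 n -80 lat min -44.6 max 45.0
 n -70 lat min -44.5 max 45.2
 n -60 lat min -43.4 max 44.9
 n -50 lat min -43.0 max 45.1
 n -40 lat min -43.2 max 45.2
 n -30 lat min -43.6 max 44.8
 n -20 lat min -43.9 max 45.3
 n -10 lat min -43.5 max 45.4
orange approach [ 0.4685 -0.1485] [ 0.42354555 -0.15052432]
max [0.01  0.029 0.037 0.002 0.001 0.015] n 25
0 0 -0.036 0 0 0 0.05; -0.001 -0.001 -0.036 0 0 0 0.05; 0 0 -0.037 0 0 0 0.05; -0.001 -0.001 -0.036 0 0 0 0.05; 0 0 -0.036 0 0 0 0.05; 0.005 -0.029 -0.001 -0.002 0 -0.015 0.05; 0.007 -0.028 0 -0.001 0.001 -0.015 0.05; 0.006 -0.029 -0.001 -0.002 0 -0.015 0.05; 0.008 -0.028 -0.001 -0.002 0 -0.014 0.05; 0.007 -0.028 -0.001 -0.001 0 -0.015 0.05; 0.008 -0.029 -0.001 -0.002 0.001 -0.015 0.05; 0.008 -0.028 -0.001 -0.002 0 -0.015 0.05

0.009 -0.027 -0.001 -0.002 0 -0.015 0.05; 0.009 -0.028 -0.001 -0.001 0 -0.015 0.05; 0.01 -0.028 -0.001 -0.002 0.001 -0.015 0.05; 0.01 -0.027 -0.001 -0.002 0 -0.014 0.05; 0.004 0 0.03 0 0 0 0.05; 0.003 0 0.03 0 0 0 0.05; 0.004 0 0.029 0 0 0 0.05; 0.003 0 0.03 0 0 0 0.05; 0.002 0 0.012 0 0 0 0.05; 0.001 0 0.012 0 0 0 0.05; 0.002 0 0.012 0 0 0 0.05; 0.001 0 0.012 0 0 0 0.05

0.002 0 0.012 0 0 0 0.05
```

View pics/t3.png

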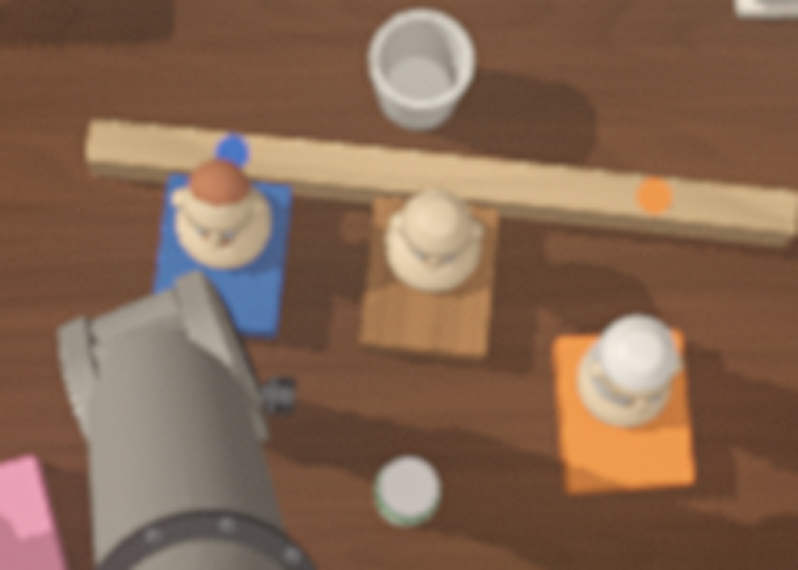

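The top view shows the blue back edge flush along the rail at (230,185) and centred on its dot within 1 mm. Next is the orange bust. The green look-alike stands close behind the approach point, so I'll use a shorter standoff and less tilt there.

Run:
```python
from plan import *
psi=.045
fm=np.array([.4700,-.148]);f=np.array([np.cos(psi),np.sin(psi)]);a=fm-.029*f;print(a)
P,R=now();up=(P+[-.02,0,.20],R)
plan([(up,5),(pose(*a,.22,psi,.08),12),(pose(*a,.08,psi,.08),4),(pose(*a,.020,psi,.08),3)],dp=3)
```

```text
[ 0.44102936 -0.14930456]
max [0.008 0.026 0.041 0.002 0.004 0.014] n 24
-0.001 0 -0.04 0 0 0 0.05; -0.001 -0.001 -0.04 0 0 0 0.05; -0.001 0 -0.041 0 0 0 0.05; -0.001 -0.001 -0.04 0 0 0 0.05; -0.001 0 -0.04 0 0 0 0.05; 0.004 -0.026 0 -0.001 0.004 -0.014 0.05; 0.004 -0.026 -0.001 -0.002 0.003 -0.013 0.05; 0.005 -0.026 0 -0.001 0.004 -0.014 0.05; 0.005 -0.026 -0.001 -0.001 0.003 -0.014 0.05; 0.005 -0.025 0 -0.001 0.004 -0.013 0.05; 0.006 -0.026 -0.001 -0.002 0.003 -0.014 0.05; 0.006 -0.026 0 -0.001 0.004 -0.014 0.05

0.007 -0.025 -0.001 -0.001 0.004 -0.013 0.05; 0.006 -0.026 0 -0.002 0.003 -0.014 0.05; 0.007 -0.025 -0.001 -0.001 0.004 -0.014 0.05; 0.008 -0.025 -0.001 -0.001 0.003 -0.013 0.05; 0.008 -0.025 0 -0.001 0.004 -0.014 0.05; 0.002 0 0.035 0 0 0 0.05; 0.003 0 0.035 0 0 0 0.05; 0.003 0 0.034 0 0 0 0.05; 0.003 0 0.035 0 0 0 0.05; 0.001 0 0.02 0 0 0 0.05; 0.002 0 0.02 0 0 0 0.05; 0.002 0 0.02 0 0 0 0.05
```

Request:
step_arm:
  rows: "-0.001 0 -0.04 0 0 0 0.05; -0.001 -0.001 -0.04 0 0 0 0.05; -0.001 0 -0.041 0 0 0 0.05; -0.001 -0.001 -0.04 0 0 0 0.05; -0.001 0 -0.04 0 0 0 0.05; 0.004 -0.026 0 -0.001 0.004 -0.014 0.05; 0.004 -0.026 -0.001 -0.002 0.003 -0.013 0.05; 0.005 -0.026 0 -0.001 0.004 -0.014 0.05; 0.005 -0.026 -0.001 -0.001 0.003 -0.014 0.05; 0.005 -0.025 0 -0.001 0.004 -0.013 0.05; 0.006 -0.026 -0.001 -0.002 0.003 -0.014 0.05; 0.006 -0.026 0 -0.001 0.004 -0.014 0.05"

```text
time_s: 10.48
tool_pos: [0.477, -0.0246, 0.2205]
tool_rot: [0.049, 0.012, 0.999, -0.001]
force: [0.5, 0.7, 0.1]
gripper_width: 0.0504
```

Request:
step_arm:
  rows: "0.007 -0.025 -0.001 -0.001 0.004 -0.013 0.05; 0.006 -0.026 0 -0.002 0.003 -0.014 0.05; 0.007 -0.025 -0.001 -0.001 0.004 -0.014 0.05; 0.008 -0.025 -0.001 -0.001 0.003 -0.013 0.05; 0.008 -0.025 0 -0.001 0.004 -0.014 0.05; 0.002 0 0.035 0 0 0 0.05; 0.003 0 0.035 0 0 0 0.05; 0 0 0 0 0 0 0.05"

```text
time_s: 11.48
tool_pos: [0.44, -0.1497, 0.1481]
tool_rot: [0.038, -0.022, 0.999, 0.001]
force: [1.0, -0.9, 1.3]
gripper_width: 0.0502
```

Run:
```python
from plan import *
st()
p,d=optics.grab_frame("side")
cv2.imwrite("pics/s4.png",cv2.resize(p[110:290,180:420,::-1],None,fx=3.3,fy=3.3,interpolation=cv2.INTER_CUBIC))
```

```text
11.47 [ 440.  -149.7  148.1] F [ 1.  -0.9  1.3] M [-0.05  0.07 -0.01] w 0.0502
```

View pics/s4.png

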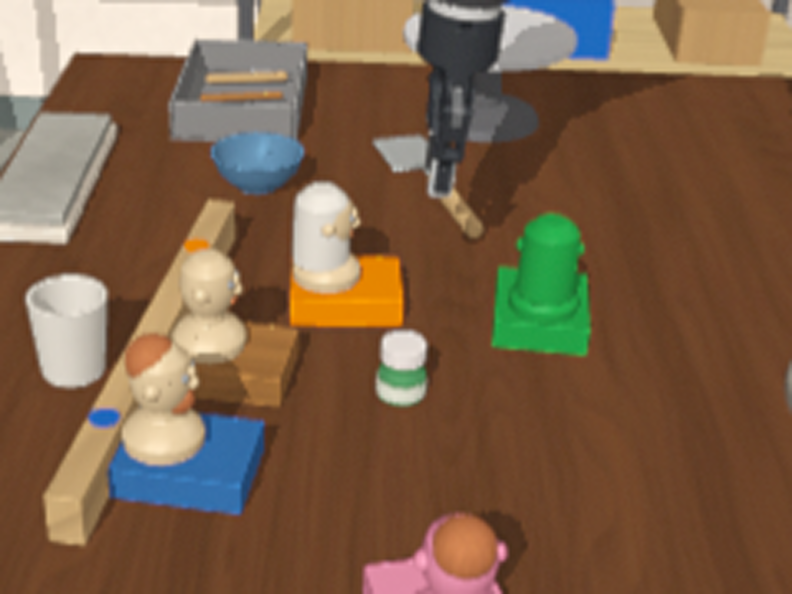

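The gripper hangs between the orange base (350,290) and the green look-alike (545,290), with room on both sides.

Request:
step_arm:
  rows: "0.002 0 0.034 0 0 0 0.05; 0.003 0 0.035 0 0 0 0.05; 0.001 0 0.02 0 0 0 0.05; 0.002 0 0.02 0 0 0 0.05; 0.002 0 0.019 0 0 0 0.05; -0.004 0 0.0003 0 0 0 0.05; -0.004 0 0.0003 0 0 0 0.05; -0.003 0 0.0003 0 0 0 0.05; -0.002 0 0.0002 0 0 0 0.05"

```text
time_s: 12.65
tool_pos: [0.4552, -0.1488, 0.0217]
tool_rot: [0.04, -0.022, 0.999, 0.0]
force: [-0.4, -0.1, -0.7]
gripper_width: 0.0499
```

Request:
step_arm:
  rows: "-0.002 0 0.0002 0 0 0 0.05; -0.002 0 0.0001 0 0 0 0.05"

```text
time_s: 12.9
tool_pos: [0.4577, -0.1485, 0.021]
tool_rot: [0.039, -0.022, 0.999, 0.001]
force: [-4.2, -0.8, 1.8]
gripper_width: 0.0499
```

Run:
```python
from plan import *
b0=np.array([.5255,-.1457,.045]);F=np.array([.6106,-.1644]);b1=np.r_[F-.018*N,RY]
P,R=now()
g1=mv([P[0],P[1],.045],b0,b1);print(g1)
plan([(pose(g1[0],g1[1],.021,g1[2],.09),24)])
```

```text
[ 0.52539995 -0.15393996 -0.1197    ]
max [0.0029 0.0004 0.0003 0.001  0.001  0.007 ] n 24
-0.0028 -0.0004 0.0002 0.001 0 0.007 0.05; -0.0028 -0.0003 0.0002 0 -0.001 0.007 0.05; -0.0028 -0.0003 0.0003 0.001 0 0.006 0.05; -0.0028 -0.0003 0.0002 0 -0.001 0.007 0.05; -0.0028 -0.0003 0.0002 0.001 0 0.007 0.05; -0.0028 -0.0002 0.0002 0 -0.001 0.007 0.05; -0.0028 -0.0002 0.0003 0.001 0 0.007 0.05; -0.0028 -0.0003 0.0002 0.001 -0.001 0.007 0.05; -0.0029 -0.0002 0.0002 0 0 0.006 0.05; -0.0028 -0.0001 0.0002 0.001 -0.001 0.007 0.05; -0.0028 -0.0002 0.0003 0 0 0.007 0.05; -0.0028 -0.0001 0.0002 0.001 -0.001 0.007 0.05

-0.0028 -0.0002 0.0002 0 0 0.007 0.05; -0.0028 -0.0001 0.0003 0.001 -0.001 0.006 0.05; -0.0029 0 0.0002 0.001 0 0.007 0.05; -0.0028 -0.0001 0.0003 0 -0.001 0.007 0.05; -0.0028 0 0.0002 0.001 0 0.007 0.05; -0.0028 -0.0001 0.0002 0 -0.001 0.007 0.05; -0.0028 0 0.0003 0.001 0 0.007 0.05; -0.0028 0.0001 0.0002 0 -0.001 0.006 0.05; -0.0029 0 0.0003 0.001 0 0.007 0.05; -0.0028 0 0.0002 0 -0.001 0.007 0.05; -0.0028 0.0001 0.0003 0.001 0 0.007 0.05; -0.0028 0.0001 0.0002 0.001 -0.001 0.007 0.05
```

Request:
step_arm:
  rows: "-0.0028 -0.0004 0.0002 0.001 0 0.007 0.05; -0.0028 -0.0003 0.0002 0 -0.001 0.007 0.05; -0.0028 -0.0003 0.0003 0.001 0 0.006 0.05; -0.0028 -0.0003 0.0002 0 -0.001 0.007 0.05; -0.0028 -0.0003 0.0002 0.001 0 0.007 0.05; -0.0028 -0.0002 0.0002 0 -0.001 0.007 0.05; -0.0028 -0.0002 0.0003 0.001 0 0.007 0.05; -0.0028 -0.0003 0.0002 0.001 -0.001 0.007 0.05; -0.0029 -0.0002 0.0002 0 0 0.006 0.05; -0.0028 -0.0001 0.0002 0.001 -0.001 0.007 0.05; -0.0028 -0.0002 0.0003 0 0 0.007 0.05; -0.0028 -0.0001 0.0002 0.001 -0.001 0.007 0.05"

```text
time_s: 14.4
tool_pos: [0.4922, -0.1513, 0.0211]
tool_rot: [0.043, 0.019, 0.999, -0.001]
force: [-2.2, -0.0, 0.2]
gripper_width: 0.0503
```

Request:
step_arm:
  rows: "-0.0028 -0.0002 0.0002 0 0 0.007 0.05; -0.0028 -0.0001 0.0003 0.001 -0.001 0.006 0.05; -0.0029 0 0.0002 0.001 0 0.007 0.05; -0.0028 -0.0001 0.0003 0 -0.001 0.007 0.05; -0.0028 0 0.0002 0.001 0 0.007 0.05; -0.0028 -0.0001 0.0002 0 -0.001 0.007 0.05; -0.0028 0 0.0003 0.001 0 0.007 0.05; -0.0028 0.0001 0.0002 0 -0.001 0.006 0.05; -0.0029 0 0.0003 0.001 0 0.007 0.05; -0.0028 0 0.0002 0 -0.001 0.007 0.05; -0.0028 0.0001 0.0003 0.001 0 0.007 0.05; -0.0028 0.0001 0.0002 0.001 -0.001 0.007 0.05"

```text
time_s: 15.9
tool_pos: [0.5262, -0.154, 0.0211]
tool_rot: [0.046, 0.06, 0.997, -0.003]
force: [-2.8, 0.1, -1.2]
gripper_width: 0.0499
```

Run:
```python
from corn import *
st()
p,d=optics.grab_frame("top"); corners(p,'orange')
cv2.imwrite("pics/t5.png",cv2.resize(p[110:260,200:410,::-1],None,fx=3.8,fy=3.8,interpolation=cv2.INTER_CUBIC))
```

```text
15.9 [ 526.2 -154.    21.1] F [-2.8  0.1 -1.2] M [0.13 0.65 0.03] w 0.0499
orange dot lat -90.3 stop 678.8
 lat -50 n max -15.3 min -28.2
 lat 0 n max -82.7 min -89.2
 lat 10 n max -14.4 min -111.2
 lat 20 n max -14.0 min -120.6
 lat 30 n max -14.2 min -123.6
 lat 40 n max -15.2 min -122.4
 n -130 lat min 29.5 max 42.0
 n -120 lat min 19.3 max 47.6
 n -110 lat min 14.6 max 47.8
 n -100 lat min 10.6 max 47.9
 n -90 lat min 7.7 max 47.5
 n -80 lat min 16.3 max 46.9
 n -70 lat min 27.5 max 44.2
 n -60 lat min 33.2 max 44.0
 n -50 lat min 33.5 max 43.5
 n -40 lat min 29.4 max 46.1
 n -30 lat min -46.3 max 47.8
 n -20 lat min -46.8 max 47.0
```

View pics/t5.png

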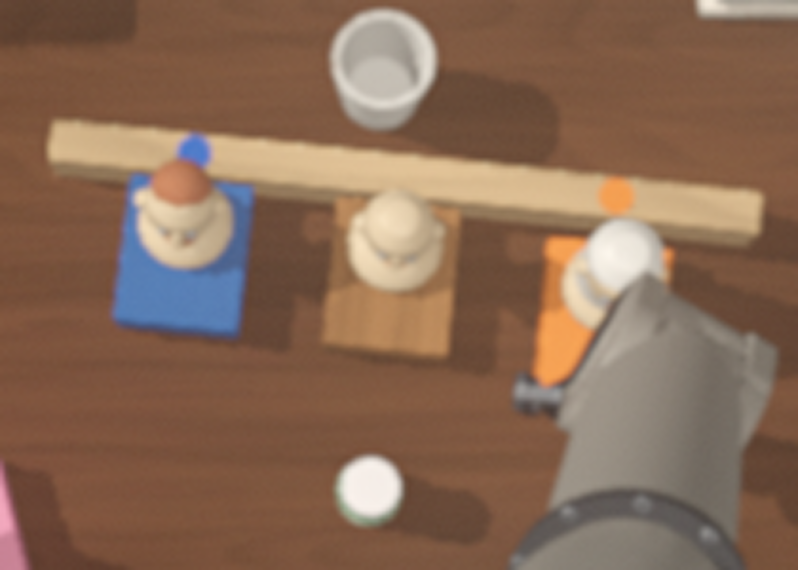

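The top view shows the orange base parallel to the rail, about 14 mm short. Once I allow for the visible side face, it sits about 1 mm right of its dot. I'll bias the last push slightly to +y.

Request:
step_arm:
  rows: "-0.002 0.0002 0.0002 0 0 0 0.05; -0.002 0.0002 0.0002 0 0 0 0.05; -0.002 0.0002 0.0002 0 0 0 0.05; -0.002 0.0002 0.0002 0 0 0 0.05; -0.002 0.0002 0.0001 0 0 0 0.05; -0.001 0.0001 0.0001 0 0 0 0.05; -0.001 0.0001 0.0001 0 0 0 0.05"

```text
time_s: 16.82
tool_pos: [0.5381, -0.1543, 0.0212]
tool_rot: [0.045, 0.06, 0.997, -0.003]
force: [-4.3, -1.1, 1.9]
gripper_width: 0.0503
```

Request:
step_arm:
  rows: "-0.001 0 0.0001 0 0 0 0.05; -0.001 0 0.0001 0 0 0 0.05"

```text
time_s: 17.08
tool_pos: [0.5401, -0.1545, 0.0212]
tool_rot: [0.045, 0.06, 0.997, -0.003]
force: [-2.9, 1.4, 0.8]
gripper_width: 0.0499
```

Request:
step_arm:
  rows: "-0.001 0 0.0001 0 0 0 0.05; -0.001 0 0.0001 0 0 0 0.05"

```text
time_s: 17.32
tool_pos: [0.5418, -0.1547, 0.0211]
tool_rot: [0.045, 0.06, 0.997, -0.003]
force: [-6.7, 1.6, 3.2]
gripper_width: 0.05
```

Request:
step_arm:
  rows: "-0.001 0 0.0001 0 0 0 0.05; -0.001 0 0.0001 0 0 0 0.05"

```text
time_s: 17.58
tool_pos: [0.5419, -0.1547, 0.0208]
tool_rot: [0.043, 0.06, 0.997, -0.002]
force: [-12.0, 1.6, 7.9]
gripper_width: 0.0502
```

Request:
step_arm:
  rows: "-0.001 0 0.0001 0 0 0 0.05; 0 0 0 0 0 0 0.05"

```text
time_s: 17.82
tool_pos: [0.5419, -0.1547, 0.0206]
tool_rot: [0.043, 0.06, 0.997, -0.002]
force: [-11.9, 1.9, 9.0]
gripper_width: 0.0498
```

Request:
step_arm:
  rows: "0.003 0 -0.0003 0 0 0 0.05; 0.004 0 -0.0004 0 0 0 0.05; 0.01 0 -0.0009 0 0 0 0.05; 0.015 0 -0.0013 0 0 0 0.05; 0 0 -0.04 0 0 0 0.05; 0 0 -0.04 0 0 0 0.05; 0 0 -0.04 0 0 0 0.05; 0 0 -0.04 0 0 0 0.05; 0 0 -0.04 0 0 0 0.05; 0 0.04 -0.01 0 0 0 0.05; 0 0.04 0 0 0 0 0.05; 0 0.04 0 0 0 0 0.05"

```text
time_s: 19.32
tool_pos: [0.5078, -0.0287, 0.2302]
tool_rot: [0.046, 0.06, 0.997, -0.003]
force: [0.8, -0.2, 0.4]
gripper_width: 0.0497
```

Request:
step_arm:
  rows: "0.02 0.03 0 0 0 0 0.05; 0.02 0 0 0 0 0 0.05; 0.01 0 0 0 0 0 0.05; 0 0 0 0 0 0 0.05"

```text
time_s: 19.82
tool_pos: [0.4621, 0.0056, 0.2255]
tool_rot: [0.046, 0.06, 0.997, -0.003]
force: [0.7, 0.2, 0.0]
gripper_width: 0.0499
```

Run:
```python
from corn import *
st()
p,d=optics.grab_frame("top"); corners(p,'orange');corners(p,'blue')
cv2.imwrite("pics/t6.png",cv2.resize(p[110:260,200:410,::-1],None,fx=3.8,fy=3.8,interpolation=cv2.INTER_CUBIC))
p,d=optics.grab_frame("side")
cv2.imwrite("pics/s6.png",cv2.resize(p[130:310,180:420,::-1],None,fx=3.3,fy=3.3,interpolation=cv2.INTER_CUBIC))
```

```text
19.82 [462.1   5.6 225.5] F [0.7 0.2 0. ] M [ 0.02  0.13 -0.03] w 0.0499Traceback (most recent call last):
  File "<stdin>", line 3, in <module>
  File "corn.py", line 16, in corners
    L=dot@T_
      ~~~^~~
ValueError: matmul: Input operand 0 does not have enough dimensions (has 0, gufunc core with signature (n?,k),(k,m?)->(n?,m?) requires 1)
```

Most likely the head hides part of the dot. I'll use the dot positions stored from before.

```bash
sed -i "s/    L=dot@T_/    L={'blue':.2174,'orange':-.0903}[c]/; s/400<a<1300/150<a<1300/" corn.py
python3 - <<'E'
from corn import *
p,d=optics.grab_frame("top")
cv2.imwrite("pics/t6.png",cv2.resize(p[110:260,200:410,::-1],None,fx=3.8,fy=3.8,interpolation=cv2.INTER_CUBIC))
q,d=optics.grab_frame("side");np.savez("end.npz",p=p,q=q)
cv2.imwrite("pics/s6.png",cv2.resize(q[130:310,180:420,::-1],None,fx=3.3,fy=3.3,interpolation=cv2.INTER_CUBIC))
corners(p,'orange');corners(p,'blue')
E
```

```text
Traceback (most recent call last):
  File "corn.py", line 17, in corners
    print(c,'dot lat',(L*1000).round(1),'stop',round(F0*1000,1))
                      ^^^^^^^^^^^^^^
AttributeError: 'float' object has no attribute 'round'
```

View pics/t6.png

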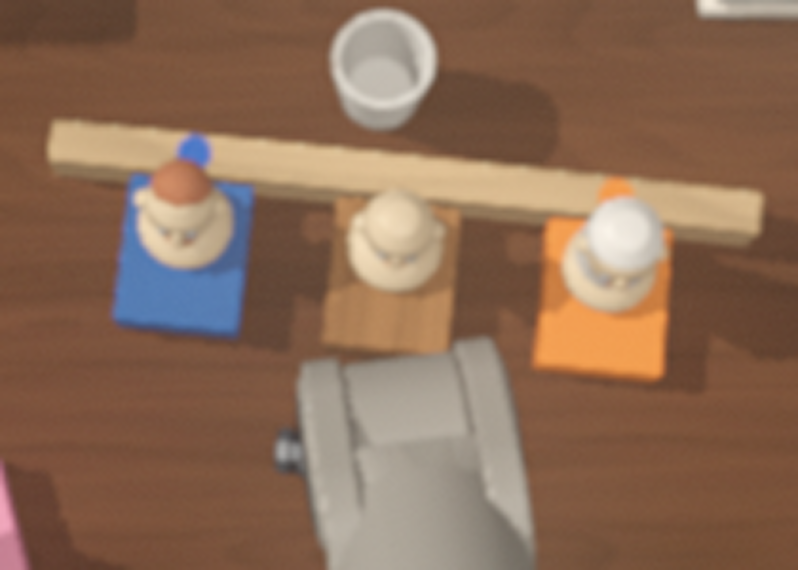

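View pics/s6.png

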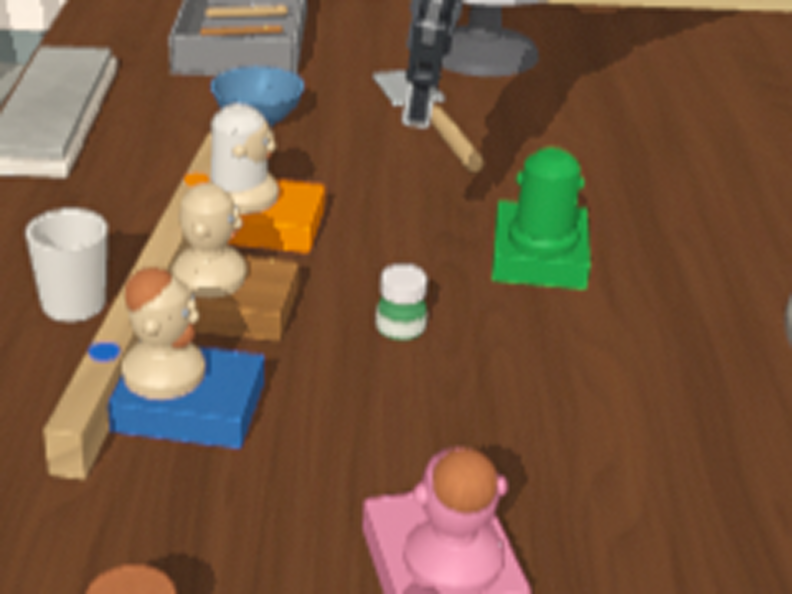

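```bash
sed -i "s/(L\*1000).round(1)/L/" corn.py
python3 - <<'E'
from corn import *
p=np.load("end.npz")["p"]
corners(p,'orange');corners(p,'blue')
# bystander check: diff initial
a=np.load("top0.npz")['p'];h=lambda q:cv2.cvtColor(q,cv2.COLOR_RGB2GRAY)
# plain bust: template shift
t=h(a)[162:206,284:324]
r_=cv2.matchTemplate(h(p)[150:216,274:334],t,cv2.TM_CCOEFF_NORMED);print(np.unravel_index(r_.argmax(),r_.shape),r_.max(),"expect (12,10)")
qa=np.load("side0.npz")['p'];q=np.load("end.npz")["q"]
t=h(qa)[205:236,292:312];r_=cv2.matchTemplate(h(q)[195:246,282:322],t,cv2.TM_CCOEFF_NORMED);print("jar",np.unravel_index(r_.argmax(),r_.shape),r_.max())
E
```

```text
orange dot lat -0.0903 stop 678.8
 lat -50 n max -1.1 min -111.8
 lat -40 n max -26.5 min -112.3
 lat -30 n max -53.9 min -112.3
 lat -20 n max 28.5 min -112.6
 lat -10 n max 35.0 min -112.4
 lat 0 n max 34.6 min -112.2
 lat 10 n max -62.0 min -112.6
 lat 20 n max 0.4 min -112.3
 lat 30 n max 0.1 min -112.6
 lat 40 n max -0.2 min -112.7
 n -120 lat min -43.8 max 48.4
 n -110 lat min -46.2 max 49.0
 n -100 lat min -45.7 max 48.9
 n -90 lat min -45.3 max 48.2
 n -80 lat min -45.8 max 47.6
 n -70 lat min -46.2 max 45.0
 n -60 lat min -44.1 max 44.7
 n -50 lat min -43.9 max 45.0
 n -40 lat min -45.1 max 46.8
 n -30 lat min -44.1 max 48.3
 n -20 lat min -44.1 max 48.8
 n -10 lat min -45.2 max 48.1
 n 0 lat min 22.1 max 31.8
blue dot lat 0.2174 stop 678.8
 lat -50 n max -2.0 min -111.3
 lat -40 n max -1.5 min -112.2
 lat -30 n max -1.5 min -112.1
 lat -20 n max -63.5 min -112.2
 lat -10 n max -68.1 min -112.3
 lat 0 n max -68.6 min -112.1
 lat 10 n max -64.7 min -112.0
 lat 20 n max -56.5 min -112.2
 lat 30 n max -1.4 min -112.2
 lat 40 n max -1.7 min -110.6
 n -120 lat min -42.5 max 41.2
 n -110 lat min -44.9 max 44.6
 n -100 lat min -44.9 max 44.5
 n -90 lat min -44.8 max 44.8
 n -80 lat min -45.0 max 44.5
 n -70 lat min -44.8 max 44.6
 n -60 lat min -43.8 max 44.6
 n -50 lat min -43.7 max 44.6
 n -40 lat min -43.5 max 44.5
 n -30 lat min -43.7 max 44.3
 n -20 lat min -44.2 max 44.9
 n -10 lat min -43.9 max 45.0
(np.int64(12), np.int64(10)) 0.9317625 expect (12,10)
jar (np.int64(10), np.int64(10)) 0.95941675
```

```bash
python3 -c "
from station import monitor,r
print(monitor.state()['time_s']);print(r.sign_off())"
```

```text
19.975
the job is handed in; nothing more can be done
None
```

I pushed the blue bust first, then the orange bust, square against the stop rail and centred on their dots. I handed the job in at 20.0 s, with the gripper raised clear of everything. There is no verdict back yet.

- **How I pushed:** both fingers pressed low on the front face of each base. The heads were not touched, and neither bust was lifted or tipped.
- **Seating:** each bust stopped moving against the rail while the push force rose to 12–13 N. The largest force reading along the way was about 17 N.
- **Blue, last check:** the back edge is parallel to the rail. It read about 1.5 mm short of the fitted rail line, which is within the calibration error. It is centred on its dot to about 0.5 mm.
- **Orange, last check:** the back edge reads within 1 mm of the rail line. It is centred on its dot to about 1 mm, after allowing for the visible side face.
- **Bystanders:** image matching shows the plain bust and the jar unmoved. The pink and green look-alikes, cup, bowl and spatula look unmoved in the side picture. I did not measure the bottle and the kiln prop, but the arm touched nothing other than the two bases.

One check failed along the way: the head partly hid the orange dot in the final top view. I used the dot position measured before the push instead.

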